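# Load the glass sample carrier and hold it in the curing hatch

## Task

The amber glass disc already lies in the carrier's pinned pocket: lay the brass spacer ring flat on it between the pins and let go, then the blue ceramic disc flat on top of the ring and let go. Then lift the loaded carrier by its red handle, keeping it level, and lower it through the hatch in the curing cabinet's lid until plate, stack and pins are all below the lid. Finish while still holding it by the handle, hanging upright in the middle of the hatch, well clear of the cabinet floor and not leaning hard on the hatch's sides; leave the other things on the bench where they are.

Things in the scene. Friction and masses are not known exactly. Their poses are not given: they have to be found in the camera images.
- carrier: Loose sample carrier, 0.25 kg: aluminium base plate 110 (x) x 56 (y) x 6 mm, pinned pocket towards -x, upright handle towards +x (at the start within 0.35 rad of world +x). Origin: centre of the plate's underside, z up. Handle: blade 24 (x) x 12 (y) mm up to 130 mm above the underside, upper 60 mm red. All else lies within the plate's outline.
- pocket (a point): Centre of the pocket floor: on the carrier's plate, 6 mm above its underside, 24 mm from its origin towards -x; axes as the carrier's. Four tapered pins, 6 mm thick, 46 mm tall, stand 29 mm from it at 45 degrees to the axes: a 50 mm disc fits with 1 mm to spare all round, and fingers closing along the carrier's y pass between pins (35 mm gap).
- handle (a point): Centre of the top end of the carrier's handle, 130 mm above the base's underside and 42 mm from the carrier's origin towards +x (66 mm from the pocket centre). Grip the blade across its 12 mm, fingers closing along the carrier's y.
- roundel: Amber glass disc, 50 mm across, 18 mm thick, about 80 g, lying in the carrier's pocket from the start. Origin: centre of its underside, z up.
- spacer: Brass-coloured spacer ring, 50 mm outside, 28 mm inside, 12 mm thick, lying flat on the table, 45 g. Origin: centre of its underside, z up.
- cap: Blue ceramic disc, 50 mm across, 12 mm thick, lying flat on the table, 50 g. Origin: centre of its underside, z up.
- cabinet: Fixed curing cabinet, a closed white box 180 (its x) x 130 (its y) x 140 mm tall with a grey lid 6 mm thick; its only opening is the hatch in the lid. Origin: centre of its underside; heading within 0.35 rad of world x. Inside it is empty down to a floor 6 mm above the table.
- hatch (a point): Centre of the hatch throat, at the top face of the lid, 140 mm above the cabinet's underside; axes as the cabinet's. Throat 112 mm (x) x 58 mm (y), 2 mm more than the carrier's plate each way; above it a yellow lip 9 mm high flares out by 4.5 mm each side as a lead-in. The carrier passes with its length along the cabinet's x, either way round.
- paint_jar: Bystander: green glass jar with black lid, 60 mm across, 55 mm tall. Origin: on its underside (a lying tool's: near its middle, low down). Leave alone.
- brush: Bystander: brush lying flat, 180 mm long. Origin: on its underside (a lying tool's: near its middle, low down). Leave alone.
- spatula: Bystander: spatula lying flat, 200 mm long. Origin: on its underside (a lying tool's: near its middle, low down). Leave alone.
- thinner: Bystander: metal can, 60 mm across, 130 mm tall. Origin: on its underside (a lying tool's: near its middle, low down). Leave alone.
- mug: Bystander: white mug, 76 mm across, 85 mm tall. Origin: on its underside (a lying tool's: near its middle, low down). Leave alone.
- screwdriver: Bystander: screwdriver lying flat, 190 mm long. Origin: on its underside (a lying tool's: near its middle, low down). Leave alone.
- pigment: Bystander: small amber jar with white lid, 50 mm across, 60 mm tall. Origin: on its underside (a lying tool's: near its middle, low down). Leave alone.
Things that resemble listed ones, but are neither listed nor needed, are in the scene too. Several things have the shape of the cap; the one meant has the colours described above.

How it is judged:
On the way, in this order (a step that is already met when the one before it is completed fails the run):
1. the spacer ring lies flat on the amber disc in the pocket, released (x of roundel in the frame of pocket between -0.004 and 0.004 m and y of roundel in the frame of pocket between -0.004 and 0.004 m and z of roundel in the frame of pocket between -0.003 and 0.003 m and angle between the z axis of each of roundel, spacer and the z axis of carrier, either way round below 0.1 rad and x of spacer in the frame of pocket between -0.004 and 0.004 m and y of spacer in the frame of pocket between -0.004 and 0.004 m and z of spacer in the frame of pocket between 0.015 and 0.021 m and contact force between the fingers and spacer below 0.1 N), for 0.2 s.
2. the blue disc lies flat on the ring in the pocket, released (x of roundel in the frame of pocket between -0.004 and 0.004 m and y of roundel in the frame of pocket between -0.004 and 0.004 m and z of roundel in the frame of pocket between -0.003 and 0.003 m and angle between the z axis of each of roundel, spacer, cap and the z axis of carrier, either way round below 0.1 rad and x of spacer in the frame of pocket between -0.004 and 0.004 m and y of spacer in the frame of pocket between -0.004 and 0.004 m and z of spacer in the frame of pocket between 0.015 and 0.021 m and x of cap in the frame of pocket between -0.004 and 0.004 m and y of cap in the frame of pocket between -0.004 and 0.004 m and z of cap in the frame of pocket between 0.027 and 0.033 m and contact force between the fingers and cap below 0.1 N), for 0.2 s.
3. the loaded carrier is lifted off the table by its handle, the stack still in place (x of roundel in the frame of pocket between -0.004 and 0.004 m and y of roundel in the frame of pocket between -0.004 and 0.004 m and z of roundel in the frame of pocket between -0.003 and 0.003 m and angle between the z axis of each of roundel, spacer, cap and the z axis of carrier, either way round below 0.1 rad and x of spacer in the frame of pocket between -0.004 and 0.004 m and y of spacer in the frame of pocket between -0.004 and 0.004 m and z of spacer in the frame of pocket between 0.015 and 0.021 m and x of cap in the frame of pocket between -0.004 and 0.004 m and y of cap in the frame of pocket between -0.004 and 0.004 m and z of cap in the frame of pocket between 0.027 and 0.033 m and height (world z) of carrier above 0.05 m and contact force between the fingers and carrier above 2 N), for 0.2 s.
At the end, for the whole second after the job is handed in: Parts stacked in the pocket (4 mm along each axis, 3 mm in height, 0.1 rad); carrier at rest, gripped over 5 N, underside 60 to 115 mm below the lid top, within 5 mm of the hatch centre, 0.1 rad of upright and 0.06 rad of the cabinet heading, pressing on the cabinet under 6 N (x of roundel in the frame of pocket between -0.004 and 0.004 m and y of roundel in the frame of pocket between -0.004 and 0.004 m and z of roundel in the frame of pocket between -0.003 and 0.003 m and angle between the z axis of each of roundel, spacer, cap and the z axis of carrier, either way round below 0.1 rad and x of spacer in the frame of pocket between -0.004 and 0.004 m and y of spacer in the frame of pocket between -0.004 and 0.004 m and z of spacer in the frame of pocket between 0.015 and 0.021 m and x of cap in the frame of pocket between -0.004 and 0.004 m and y of cap in the frame of pocket between -0.004 and 0.004 m and z of cap in the frame of pocket between 0.027 and 0.033 m and horizontal distance between carrier and hatch below 0.005 m and z of carrier in the frame of hatch between -0.115 and -0.06 m and angle between carrier's own z axis and vertical below 0.1 rad and angle between the x axis of carrier and the x axis of cabinet, either way round below 0.06 rad and contact force between the fingers and carrier above 5 N and contact force between carrier and cabinet below 6 N and linear speed of carrier below 0.02 m/s); the arm keeps its last pose, push and grip.
It fails at once if the carrier is tipped more than 0.35 rad (angle between carrier's own z axis and vertical above 0.35 rad).
It fails at once if a bystander is moved more than 30 mm (distance of any of paint_jar, brush, spatula, thinner, mug, screwdriver, pigment from where it was at the start of the episode above 0.03 m).
It also fails if it takes over 70 s, if anything falls off the work surface, if the arm or the gripper's body presses on something with over 40 N, if the wrist force passes 120 N, or if a joint passes its speed limit or range.

## Robot

A 7-joint arm with a two-finger parallel gripper is mounted at the origin on the work surface. World frame = base frame: x ahead of the robot, y to its left, z up, the work surface at z = 0. Lengths are in m, angles in rad, forces in N, time in s.
With the tool pointing down it reaches from about 0.425 to 0.875 m from the base axis. Payload 8.4 kg.
Tool frame: the origin (TCP) lies at the very end of the fingers, on their centre line; the grasp point (between the pads) lies 19 mm behind it (hold_point_z is the distance from the TCP to the grasp point, in m); x points along the fingers, y is the direction in which the jaws open and shut, and the axes are right-handed (so a half turn about x gives the same grasp; the last joint's range is limited). The gripper opens to 87 mm and grips with 3 to 60 N. Pads are 19 mm wide; open, the fingers measure 117 mm over their backs; the gripper's body (75 mm by 190 mm) begins 51 mm behind the grasp point.
Start: joints at [1.005, 0.333, 0.04, 1.465, -0.013, 1.343, -0.059], TCP at [0.292, -0.58, 0.223] pointing down, gripper open.
Joint ranges: [-2.58, 2.58], [-0.38, 2.09], [-1.3, 1.39], [0.25, 2.4], [-1.5, 4.64], [0.08, 2.09], [-2.65, 2.65]. Speed limits (rad/s): [2.22, 2.22, 2.79, 2.79, 3.14, 3.14, 3.14].

## Interface

Orientations are given as a unit quaternion [w, x, y, z].
In Python, from cell import get_obs, read_camera, calibration, hand_in, recognise, place_of, hold_point_z gives the robot as it stands.
- The arm moves only by the tool apply_moves, never from a script. Its argument "rows" is a list of rows, each an object with "offset": the shift along the world's x, y, z in mm, a list of three; "twist": the turn, a rotation vector about the world's x, y, z in rad, a list of three; "grip": the opening, from 0 (shut) to 1 (fully open). In form: [{"offset": [dx, dy, dz], "twist": [ax, ay, az], "grip": grip}, ...]. A call has 1 to 20 rows; each row shifts and turns the commanded pose from where the row before left it; what a row does not reach is not made up. A row lasts 1/8 s, in which the tool goes at most 62.5 mm and 10.7 degrees, less where a joint would pass 70% of its speed; a pose out of reach is approached as far as the arm can. A call is refused whole if a number of a shift passes 62.5 or a number of a turn 0.188, either way. A call with a gripper value outside its range is refused whole. The fingers move at their own pace and stop on an object; "grip_force" is the grip in N (left out, the last holds). Time passes only in rows, so rows that do not move let the fingers close. It gives the time, the measured TCP pose, the force and the opening at its end, in the units of the state.
- get_obs(): the state, without advancing time (a new reading comes with each control period).
- read_camera(name): name is "scene" or "side" or "wrist"; returns (picture, depth): 400x640x3 uint8, red, green, blue; 400x640 float32, m along the optical axis (not along the pixel's ray), 0 where there is no reading.
- calibration(name): a dict with "K" (3x3 intrinsics, pixels), "cam_to_world" (4x4, takes a point from camera to world coordinates). Camera axes: x right, y up, looking along -z (the intrinsics and any distortion apply to the point x, -y, -z); pixel columns grow to the right and rows downward; lengths in m; the calibration is good to about 2 mm. A picture is of the moment at which its call begins: read the wrist's pose just before it. calibration takes no time and is no camera call; for the wrist camera it gives the pose at the moment of the call.
- hand_in(): hands the job in, once; it reports no verdict.
Trained networks look in the newest picture that a camera, given by its name, has taken for a name from the list of things; names that differ only in an ending like _2 or _b are one class to them, and where a whole thing is asked for, a point or a joint stands for the part that bears it (a point fixed in the world has none). Each returns a list of dicts, best first, with "conf" (0 to 1); they miss things now and then, are a little off and sometimes report something else, mostly with a low value. They report only what shows in the picture. A call takes as long as a camera call. They do not tell look-alikes from the thing itself.
- recognise(target, camera): "position" ([x, y, z] in m, in world coordinates, good to about 4 mm: the middle of the surface that is visible of it).
- place_of(target, camera): "position" ([x, y, z] in m, in world coordinates, good to about 4 mm: a listed point, or the origin of a listed thing).
The state is a dict: "clock": time; "joint_pos": joint angles; "dq": joint speeds; "tau": joint torques, N m; "ee_pos": TCP position; "eef_rot": TCP orientation; "contact_force": force on the tool from outside, world axes, zero at the start; "moment": the same for the moment, N m; "width": finger opening in m.
Only numpy, scipy, OpenCV 4.12 (cv2) and the standard library are available. Lean on these libraries where they do the work, as an engineer would, in place of code of your own. Each camera call takes 0.05 s, during which the arm holds its last target. There are 200 camera calls.

## Working session

There is one attempt and no reset: what is moved stays moved. The work goes in short steps, Python scripts to look and compute and a tool call to move; the robot and the scene stay as the last step left them, time stands still between calls to the robot, and variables do not carry over. Pictures are saved under pics/ and viewed, about 8 in all and at most 12, crops included, and the job is handed in when it is done.

Besides the shell and the picture viewer there is one more tool, called after ">>>" as name(argument=value, ...) on one line, values as JSON. apply_moves: Moves the arm, as the interface text tells. Its arguments: {"type":"object","properties":{"rows":{"type":"array","items":{"type":"object","properties":{"offset":{"type":"array","items":{"type":"number"}},"twist":{"type":"array","items":{"type":"number"}},"grip":{"type":"number"}}}},"grip_force":{"type":"number"}},"required":["rows"]}

```bash
mkdir -p pics; cat > h.py <<'E'
import numpy as np, cv2
from cell import *
def cloud(name):
    c=calibration(name); im,d=read_camera(name)
    K=c["K"]; v,u=np.mgrid[0:400,0:640]
    K=np.array(K); x=(u-K[0,2])/K[0,0]*d; y=(v-K[1,2])/K[1,1]*d
    P=np.stack([x,-y,-d,np.ones_like(d)],-1)@np.array(c["cam_to_world"]).T
    return im,d,P[...,:3]
def save(im,f): cv2.imwrite("pics/"+f,cv2.cvtColor(im,cv2.COLOR_RGB2BGR))
E
python3 - <<'E'
from h import *
o=get_obs();print({k:np.round(v,3).tolist() for k,v in o.items()},hold_point_z)
ims=[]
for n in("scene","side"):
    c=calibration(n);print(n,{k:np.round(v,3).tolist() for k,v in c.items()})
    im,d,P=cloud(n);ims.append(im);np.savez(n,im=im,d=d,P=P)
    for t in("spacer","cap","carrier","pocket","handle","hatch","cabinet","roundel"):
        print(t,[(np.round(r["position"],3).tolist(),round(r["conf"],2)) for r in place_of(t,n)])
for n,i in zip(("scene","side"),ims): save(i,n+"1.png")
E
```

```text
{'clock': 0.0, 'joint_pos': [1.005, 0.334, 0.04, 1.466, -0.013, 1.343, -0.058], 'dq': [-0.0, -0.001, -0.001, 0.002, -0.001, -0.002, -0.0], 'tau': [-0.001, -65.636, 1.335, -40.381, -0.06, 0.045, 0.0], 'ee_pos': [0.292, -0.58, 0.222], 'eef_rot': [-0.163, -0.688, -0.164, 0.688], 'contact_force': [0.515, -0.571, 0.03], 'moment': [-0.019, -0.035, -0.024], 'width': 0.087} 0.0187
scene {'K': [[430.46, 0.0, 326.326], [0.0, 430.46, 197.396], [0.0, 0.0, 1.0]], 'cam_to_world': [[-0.661, -0.533, 0.529, 1.166], [0.75, -0.455, 0.479, 0.555], [-0.014, 0.713, 0.701, 0.919], [0.0, 0.0, 0.0, 1.0]]}
spacer [([0.592, -0.014, -0.0], 0.66)]
cap [([0.486, 0.097, 0.003], 0.76), ([0.532, -0.088, -0.001], 0.61), ([0.524, -0.226, 0.0], 0.61), ([0.467, -0.001, 0.002], 0.6)]
carrier [([0.496, 0.206, 0.001], 0.82), ([0.746, 0.206, 0.001], 0.4)]
pocket []
handle [([0.532, 0.205, 0.125], 0.92)]
hatch [([0.524, -0.228, 0.14], 0.6)]
cabinet [([0.398, 0.405, 0.004], 0.68), ([0.523, -0.226, 0.002], 0.65), ([0.346, -0.113, 0.001], 0.3)]
roundel [([0.472, 0.208, 0.006], 0.51), ([0.355, 0.103, -0.002], 0.17)]
side {'K': [[506.173, 0.0, 329.733], [0.0, 506.173, 196.064], [0.0, 0.0, 1.0]], 'cam_to_world': [[-0.996, 0.061, -0.069, 0.481], [-0.091, -0.76, 0.643, 0.837], [-0.013, 0.647, 0.763, 1.099], [0.0, 0.0, 0.0, 1.0]]}
spacer [([0.597, -0.01, 0.004], 0.71)]
cap [([0.487, 0.093, 0.0], 0.65), ([0.532, -0.084, 0.002], 0.56), ([0.475, -0.001, -0.002], 0.48), ([0.746, 0.208, 0.001], 0.25)]
carrier [([0.466, 0.214, 0.007], 0.2)]
pocket [([0.471, 0.213, 0.008], 0.96)]
handle [([0.535, 0.207, 0.133], 0.81)]
hatch [([0.522, -0.228, 0.138], 0.88), ([0.464, 0.214, 0.005], 0.57), ([0.354, 0.099, -0.002], 0.29)]
cabinet [([0.52, -0.226, -0.002], 0.86), ([0.75, 0.015, 0.003], 0.54)]
roundel [([0.465, 0.215, 0.005], 0.79), ([0.525, -0.228, 0.14], 0.68), ([0.468, 0.213, 0.007], 0.51)]
```

View pics/scene1.png

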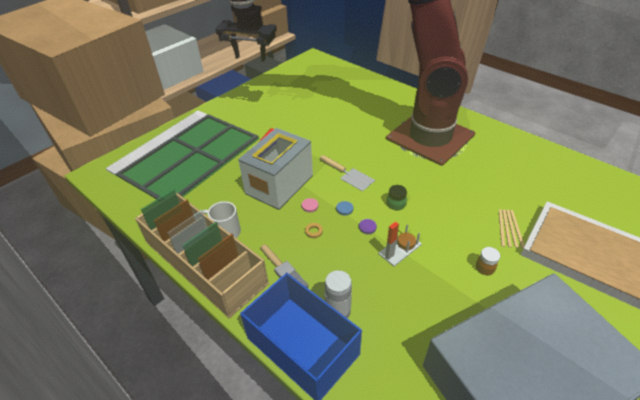

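View pics/side1.png

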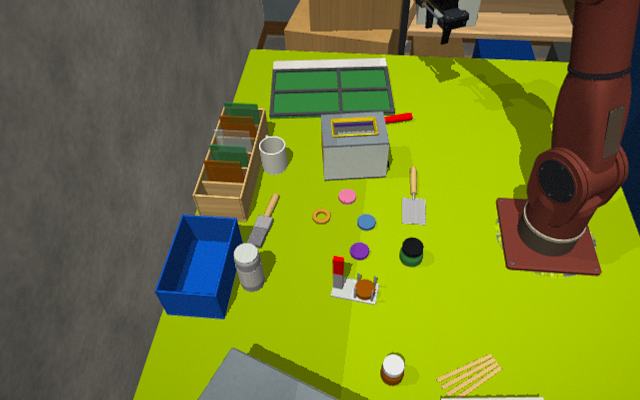

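Scene and side views: the cap-shaped discs are pink (side 347,196), blue (367,222) and purple (360,251). The blue one at about (0.47, 0.0) fits the description. The spacer ring is at side (321,216), the carrier at (355,285) and the hatch at (354,127). Next I'll confirm with a crop and measure by colour and depth.

```bash
cat > m.py <<'E'
from h import *
def seg(n,c,box,hs,zlo,zhi,smin=100):
    z=np.load(n+".npz");im,P=z["im"],z["P"]
    h=cv2.cvtColor(im,cv2.COLOR_RGB2HSV)
    m=(h[...,0]>=hs[0])&(h[...,0]<=hs[1])&(h[...,1]>smin)&(z["d"]>0)
    m&=(P[...,2]>zlo)&(P[...,2]<zhi)&(P[...,0]>box[0])&(P[...,0]<box[1])&(P[...,1]>box[2])&(P[...,1]<box[3])
    q=P[m]
    if len(q)<4: print(n,c,len(q));return q
    r=cv2.minAreaRect((q[:,:2]*1000).astype(np.float32))
    (cx,cy),rad=cv2.minEnclosingCircle((q[:,:2]*1000).astype(np.float32))
    print(n,c,len(q),"rect",np.round(r[0],1),np.round(r[1],1),round(r[2],1),"circ",round(cx,1),round(cy,1),round(rad,1),"z",np.round(np.percentile(q[:,2]*1000,[10,50,90]),1))
    return q
E
python3 - <<'E'
from m import *
for n in("scene","side"):
    seg(n,"ring",(.55,.65,-.06,.04),(8,22),.007,.02)
    seg(n,"blue",(.43,.52,-.04,.04),(95,125),.007,.02)
    seg(n,"roundel",(.42,.52,.16,.26),(5,20),.015,.035)
    seg(n,"redhandle",(.5,.57,.16,.26),(0,5),.122,.14)
    seg(n,"hatch",(.4,.65,-.32,-.14),(20,32),.142,.16)
    z=np.load(n+".npz");P=z["P"];s=cv2.cvtColor(z["im"],cv2.COLOR_RGB2HSV)[...,1]
    for c,b,zl,zh in(("plate",(.42,.58,.15,.27),.003,.010),("lid",(.4,.65,-.34,-.12),.134,.146)):
        m=(P[...,2]>zl)&(P[...,2]<zh)&(s<80)&(P[...,0]>b[0])&(P[...,0]<b[1])&(P[...,1]>b[2])&(P[...,1]<b[3])
        q=P[m];r=cv2.minAreaRect((q[:,:2]*1000).astype(np.float32));print(n,c,len(q),np.round(r[0],1),np.round(r[1],1),round(r[2],2))
im=np.load("side.npz")["im"];save(cv2.resize(im[180:320,290:440],None,fx=5,fy=4.2,interpolation=2)[:600],"crop.png")
E
```

```text
scene ring 115 rect [600.5  -7.4] [48.3 45.2] 83.1 circ 597.8 -8.6 26.2 z [ 8.8 11.8 13.7]
scene blue 116 rect [476.8   1.3] [42.2 40.6] 16.2 circ 475.9 2.6 23.0 z [ 9.4 11.7 13.9]
scene roundel 186 rect [470.4 214.2] [46.9 43.8] 79.8 circ 470.6 212.4 25.5 z [21.6 24.  26.2]
scene redhandle 16 rect [536.1 204.4] [ 7.8 15.4] 74.5 circ 535.7 203.0 7.8 z [129.1 130.5 132.2]
scene hatch 201 rect [ 525.  -224.9] [126.9  75.9] 9.0 circ 524.3 -224.5 69.7 z [143.4 146.4 149.7]
scene plate 289 [495.5 209.5] [ 57.9 110.3] 82.31
scene lid 1125 [ 524.6 -224.3] [184.2 134.6] 8.22
side ring 134 rect [596.1  -7.2] [43.9 49.1] 6.6 circ 595.5 -8.0 25.3 z [ 8.7 11.3 14.7]
side blue 207 rect [473.3   2. ] [43.6 49.2] 1.7 circ 473.6 2.4 25.7 z [ 9.  11.5 14.6]
side roundel 294 rect [467.7 214.4] [46.2 48.9] 2.4 circ 467.0 213.6 26.5 z [20.5 23.2 26.1]
side redhandle 58 rect [533.1 205.1] [14.4 21.5] 82.8 circ 532.9 203.9 11.9 z [124.8 129.2 131.7]
side hatch 245 rect [ 524.  -226.5] [125.5  81.9] 9.2 circ 523.2 -223.4 69.4 z [143.1 146.2 149.3]
side plate 421 [491.9 209.8] [ 58.8 109.2] 82.54
side lid 1286 [ 523.7 -224.8] [179.9 140.8] 8.88
```

View pics/crop.png

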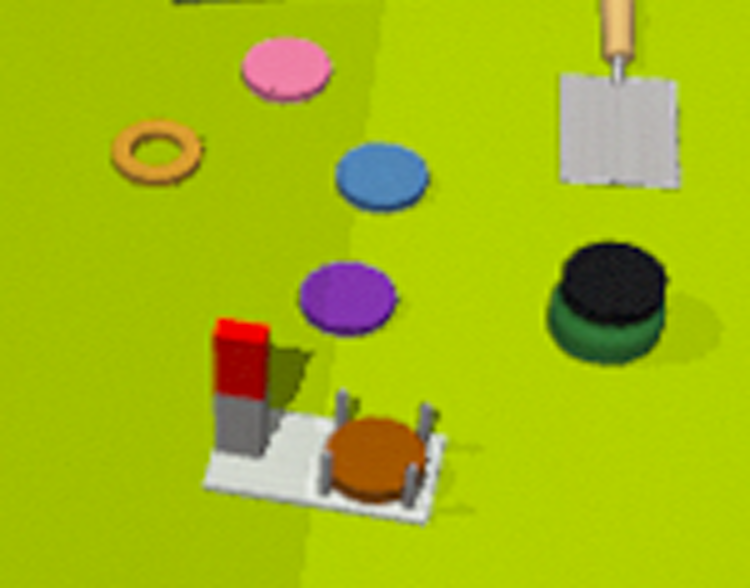

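Blue disc confirmed at crop (382,177); the pink and purple ones are the look-alikes. Next I'll work out the tool yaw and the wrist camera geometry.

```bash
python3 - <<'E'
from h import *
from scipy.spatial.transform import Rotation as R
o=get_obs();w,x,y,z=o["eef_rot"];M=R.from_quat([x,y,z,w]).as_matrix();print(np.round(M,3))
c=calibration("wrist");C=np.array(c["cam_to_world"]);print(np.round(M.T@(C[:3,3]-o["ee_pos"]),4));print(np.round(M.T@C[:3,:3],3),c["K"])
# twist to desired: x down, jaw along carrier y
for yaw in(-.14,.15):
  for s in(1,-1):
    Y=s*np.array([-np.sin(yaw),np.cos(yaw),0]);X=np.array([0,0,-1.]);D=np.stack([X,Y,np.cross(X,Y)],1)
    print(yaw,s,np.round(R.from_matrix(D@M.T).as_rotvec(),3))
E
```

```text
[[-0.     0.45  -0.893]
 [ 0.    -0.893 -0.45 ]
 [-1.    -0.    -0.   ]]
[-0.1627 -0.0009 -0.0719]
[[-0.     0.264 -0.965]
 [ 1.     0.001 -0.   ]
 [ 0.001 -0.965 -0.264]] [[344.5637769    0.         315.58858721]
 [  0.         344.5637769  198.72248882]
 [  0.           0.           1.        ]]
-0.14 1 [ 0.    -0.     2.535]
-0.14 -1 [-0.    -0.    -0.607]
0.15 1 [ 0.    -0.     2.825]
0.15 -1 [-0.    -0.    -0.317]
```

>>> apply_moves(rows=[{"offset":[22,41,0],"twist":[0,0,-0.0434],"grip":1},{"offset":[22,41,0],"twist":[0,0,-0.0434],"grip":1},{"offset":[22,41,0],"twist":[0,0,-0.0434],"grip":1},{"offset":[22,41,0],"twist":[0,0,-0.0434],"grip":1},{"offset":[22,41,0],"twist":[0,0,-0.0434],"grip":1},{"offset":[22,41,0],"twist":[0,0,-0.0434],"grip":1},{"offset":[22,41,0],"twist":[0,0,-0.0434],"grip":1},{"offset":[22,41,0],"twist":[0,0,-0.0434],"grip":1},{"offset":[22,41,0],"twist":[0,0,-0.0434],"grip":1},{"offset":[22,41,0],"twist":[0,0,-0.0434],"grip":1},{"offset":[22,41,-15],"twist":[0,0,-0.0434],"grip":1},{"offset":[22,41,-20],"twist":[0,0,-0.0434],"grip":1},{"offset":[22,41,-20],"twist":[0,0,-0.0434],"grip":1},{"offset":[20,40,-10],"twist":[0,0,-0.0434],"grip":1},{"offset":[0,0,0],"twist":[0,0,0],"grip":1},{"offset":[0,0,0],"twist":[0,0,0],"grip":1}])

```text
clock: 2.9
ee_pos: [0.5984, -0.0081, 0.1576]
eef_rot: [0.05, -0.705, 0.05, 0.705]
contact_force: [0.1, -0.3, 0.0]
width: 0.0872
```

```bash
cat > w.py <<'E'
from m import *
import sys
def look(tag,items):
    o=get_obs();im,d,P=cloud("wrist");np.savez("wrist",im=im,d=d,P=P);save(im,tag+".png")
    print("tcp",np.round(np.array(o["ee_pos"])*1000,1),np.round(o["eef_rot"],4),np.round(o["contact_force"],2),o["width"])
    return [seg("wrist",*i) for i in items]
E
python3 - <<'E'
from w import *
q=look("w1",[("ring",(.55,.65,-.06,.04),(8,22),.007,.02),("ringhi",(.55,.65,-.06,.04),(8,22),.0095,.02)])
E
```

```text
tcp [598.4  -8.1 157.6] [ 0.0495 -0.7053  0.0498  0.7054] [ 0.1  -0.26  0.02] 0.08719971796388123
wrist ring 1493 rect [597.2 -11.5] [48.  48.3] 81.1 circ 597.3 -11.3 24.6 z [11.2 12.3 13.3]
wrist ringhi 1471 rect [597.2 -11.5] [48.  48.3] 81.1 circ 597.3 -11.3 24.6 z [11.3 12.3 13.3]
```

View pics/w1.png

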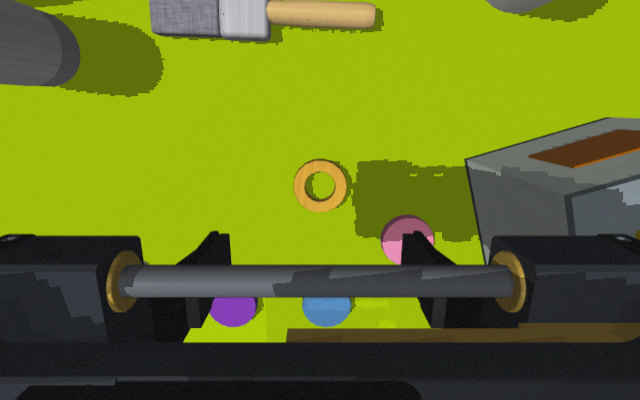

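Wrist view: the ring is centred at (320,186), nothing lies between the fingers, and it measures (597.3, -11.3). Descending to grasp.

>>> apply_moves(grip_force=15, rows=[{"offset":[-1,-3,-35],"twist":[0,0,0],"grip":1},{"offset":[0,0,-40],"twist":[0,0,0],"grip":1},{"offset":[0,0,-40],"twist":[0,0,0],"grip":1},{"offset":[0,0,-25],"twist":[0,0,0],"grip":1},{"offset":[0,0,-10],"twist":[0,0,0],"grip":1},{"offset":[0,0,-5],"twist":[0,0,0],"grip":1},{"offset":[0,0,0],"twist":[0,0,0],"grip":1},{"offset":[0,0,0],"twist":[0,0,0],"grip":0.4},{"offset":[0,0,0],"twist":[0,0,0],"grip":0.4},{"offset":[0,0,0],"twist":[0,0,0],"grip":0.4},{"offset":[0,0,0],"twist":[0,0,0],"grip":0.4},{"offset":[0,0,0],"twist":[0,0,0],"grip":0.4}])

```text
clock: 4.45
ee_pos: [0.5975, -0.0105, 0.0026]
eef_rot: [-0.05, 0.705, -0.05, -0.705]
contact_force: [-0.1, -0.8, -0.0]
width: 0.0493
```

>>> apply_moves(rows=[{"offset":[0,0,10],"twist":[0,0,0],"grip":0.4},{"offset":[0,0,35],"twist":[0,0,0],"grip":0.4},{"offset":[0,0,40],"twist":[0,0,0],"grip":0.4},{"offset":[0,0,40],"twist":[0,0,0],"grip":0.4},{"offset":[0,0,30],"twist":[0,0,0],"grip":0.4},{"offset":[-18,31,0],"twist":[0,0,0],"grip":0.4},{"offset":[-18,32,0],"twist":[0,0,0],"grip":0.4},{"offset":[-18,32,0],"twist":[0,0,0],"grip":0.4},{"offset":[-18,32,0],"twist":[0,0,0],"grip":0.4},{"offset":[-18,32,0],"twist":[0,0,0],"grip":0.4},{"offset":[-18,32,0],"twist":[0,0,0],"grip":0.4},{"offset":[-20,33,0],"twist":[0,0,0],"grip":0.4},{"offset":[0,0,0],"twist":[0,0,0],"grip":0.4},{"offset":[0,0,0],"twist":[0,0,0],"grip":0.4}])

```text
clock: 6.2
ee_pos: [0.4698, 0.2131, 0.158]
eef_rot: [-0.05, 0.706, -0.05, -0.705]
contact_force: [0.4, -0.9, 0.6]
width: 0.0495
```

```bash
python3 - <<'E'
from w import *
q=look("w2",[("roundel",(.42,.52,.16,.26),(4,20),.019,.03),("handle",(.5,.58,.15,.26),(0,5),.125,.14),("handle",(.5,.58,.15,.26),(170,180),.125,.14),("ringheld",(.42,.52,.16,.26),(8,24),.15,.19)])
z=np.load("wrist.npz");P=z["P"];h=cv2.cvtColor(z["im"],cv2.COLOR_RGB2HSV)
m=(P[...,2]>.003)&(P[...,2]<.010)&(h[...,1]<90)&(P[...,0]>.42)&(P[...,0]<.58)&(P[...,1]>.15)&(P[...,1]<.27)
r=cv2.minAreaRect((P[m][:,:2]*1000).astype(np.float32));print("plate",np.round(r[0],1),np.round(r[1],1),r[2])
E
```

```text
tcp [469.8 213.1 158. ] [-0.0497  0.7056 -0.0499 -0.7051] [ 0.35 -0.86  0.62] 0.04947194799792318
wrist roundel 2009 rect [472.  210.9] [48.3 41.1] 78.1 circ 467.7 211.2 25.5 z [23.5 24.5 25.4]
wrist handle 958 rect [533.  203.3] [11.5 22.7] 81.9 circ 533.0 203.0 12.5 z [129.6 130.4 131.3]
wrist handle 0
wrist ringheld 3609 rect [471.2 214.7] [46.9 48.8] 46.8 circ 470.1 213.7 25.1 z [165.3 167.7 168.5]
plate [493.  208.3] [ 56.1 106.7] 82.4624252319336
```

View pics/w2.png

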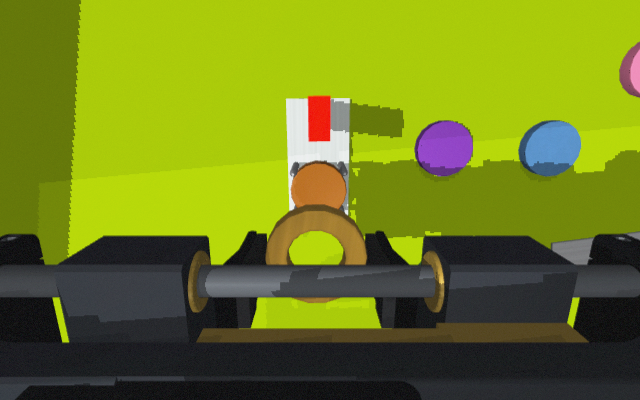

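Wrist view: the ring is held well at (316,255), and the roundel in its pins is at (318,187). Handle and plate fits agree on the pocket at about (467.6, 211.7). Lowering to just above the pins for a closer comparison.

>>> apply_moves(rows=[{"offset":[-2,-1,-30],"twist":[0,0,0.008],"grip":0.4},{"offset":[0,0,-35],"twist":[0,0,0],"grip":0.4},{"offset":[0,0,-25],"twist":[0,0,0],"grip":0.4},{"offset":[0,0,0],"twist":[0,0,0],"grip":0.4},{"offset":[0,0,0],"twist":[0,0,0],"grip":0.4}])

```text
clock: 6.88
ee_pos: [0.4684, 0.2124, 0.0685]
eef_rot: [-0.047, 0.706, -0.047, -0.705]
contact_force: [-0.1, -0.9, 0.0]
width: 0.0492
```

```bash
python3 - <<'E'
from w import *
ims=[]
q=look("w3",[("handle",(.5,.58,.15,.26),(0,5),.125,.14),("ringheld",(.42,.52,.16,.26),(8,24),.06,.10)])
z=np.load("wrist.npz");P=z["P"];h=cv2.cvtColor(z["im"],cv2.COLOR_RGB2HSV)
m=(P[...,2]>.003)&(P[...,2]<.010)&(h[...,1]<90)&(P[...,0]>.42)&(P[...,0]<.58)&(P[...,1]>.15)&(P[...,1]<.27)
r=cv2.minAreaRect((P[m][:,:2]*1000).astype(np.float32));print("plate",np.round(r[0],1),np.round(r[1],1),r[2])
for n in("side","scene"):
    im,d,P=cloud(n);np.savez(n,im=im,d=d,P=P)
    seg(n,"ringheld",(.42,.52,.16,.26),(8,24),.06,.09); seg(n,"handle",(.5,.58,.15,.26),(0,5),.125,.14)
a=np.load("side.npz")["im"][230:330,300:420];b=np.load("scene.npz")["im"][190:290,350:470]
save(np.hstack([cv2.resize(cv2.resize(a,None,fx=3.3,fy=3.3,interpolation=2),(400,330)),cv2.resize(b,(400,330),interpolation=2)]),"c3.png")
c=np.load("wrist.npz")["im"];save(np.vstack([cv2.imread("pics/c3.png")[:,:640,::-1],c[40:300]]),"c3b.png")
E
```

```text
tcp [468.4 212.4  68.5] [-0.0474  0.7059 -0.0471 -0.7052] [-0.15 -0.85  0.05] 0.04915689224921216
wrist handle 3483 rect [533.1 203.2] [12.1 23.7] 82.6 circ 533.2 203.4 13.0 z [129.7 130.5 131.3]
wrist ringheld 3663 rect [469.5 214. ] [46.9 49.3] 48.5 circ 470.0 210.1 28.7 z [75.5 78.2 79.1]
plate [491.5 208.6] [ 56.1 110.2] 82.50386810302734
side ringheld 0
side handle 50 rect [533.4 204.1] [20.5 13.8] 0.8 circ 532.9 204.5 11.7 z [126.7 129.  131.7]
scene ringheld 137 rect [474.4 213.6] [56.9 39.9] 57.6 circ 479.8 210.4 31.2 z [71.6 76.8 79.4]
scene handle 30 rect [535.5 204.6] [10.3 24.6] 83.3 circ 535.5 204.5 12.3 z [128.6 130.  131.3]
```

View pics/c3b.png

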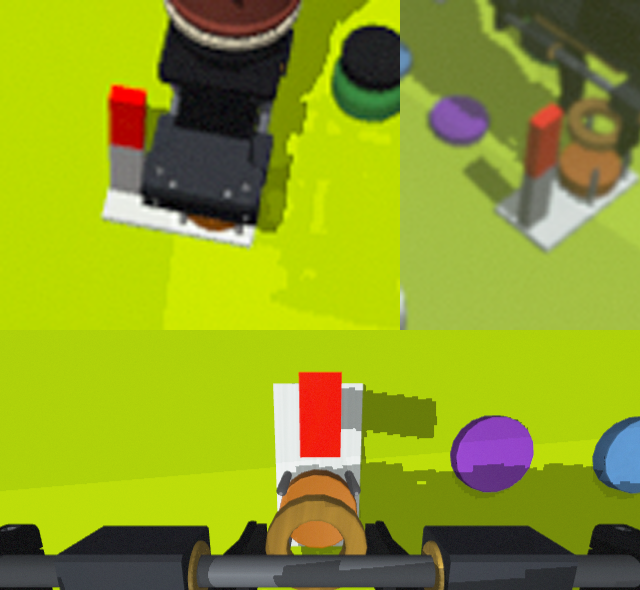

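```bash
cat > fit.py <<'E'
from w import *
from scipy.optimize import minimize
def ann(q,ri,ro,c0):
    def f(c):
        r=np.hypot(q[:,0]*1e3-c[0],q[:,1]*1e3-c[1]);return np.mean(np.clip(np.maximum(r-ro,ri-r),-.3,3))
    # known-size disc/annulus: centre range with all points inside
    best=min(((f((x,y)),x,y) for x in np.arange(c0[0]-6,c0[0]+6.1,.25) for y in np.arange(c0[1]-6,c0[1]+6.1,.25)))
    F=[(x,y) for x in np.arange(best[1]-3,best[1]+3.1,.25) for y in np.arange(best[2]-3,best[2]+3.1,.25) if f((x,y))<best[0]+.01]
    print("  annulus centre",np.round(np.mean(F,0),2),"spread",np.round(np.std(F,0),2),round(best[0],3),len(q))
E
python3 - <<'E'
from fit import *
q=seg("wrist","ringheld",(.42,.52,.16,.26),(8,24),.0768,.082);ann(q,14,25,(469,213))
q=seg("wrist","roundel",(.42,.52,.16,.26),(4,20),.0225,.028);ann(q,0,25,(468,212))
z=np.load("wrist.npz");P=z["P"];h=cv2.cvtColor(z["im"],cv2.COLOR_RGB2HSV)
# finger inner edges
for zz in((.07,.09),):
    m=(P[...,2]>zz[0])&(P[...,2]<zz[1])&(h[...,2]<70)&(P[...,0]>.44)&(P[...,0]<.50)
    y=np.sort(P[m][:,1]*1e3);print(len(y),y[y>212][:5],y[y<212][-5:])
E
```

```text
wrist ringheld 3149 rect [469.5 212.1] [48.5 46.2] 26.7 circ 468.7 213.3 24.9 z [77.5 78.4 79.2]
  annulus centre [468.39 213.12] spread [0.36 0.31] -0.296 3149
wrist roundel 2342 rect [468.7 212.7] [46.7 48.9] 56.7 circ 468.0 211.5 25.0 z [23.6 24.4 25.2]
  annulus centre [468.25 211.75] spread [0.45 0.61] -0.299 2342
902 [225.98504244 226.3055336  226.64744822 226.75149949 236.01028894] [189.12904945 189.14163192 189.23048958 200.3534968  200.83022804]
```

>>> apply_moves(rows=[{"offset":[-0.5,-1.3,-10],"twist":[0,0,0],"grip":0.4},{"offset":[0,0,-8],"twist":[0,0,0],"grip":0.4},{"offset":[0,0,-6],"twist":[0,0,0],"grip":0.4},{"offset":[0,0,0],"twist":[0,0,0],"grip":0.4}])

```text
clock: 7.52
ee_pos: [0.4668, 0.2114, 0.043]
eef_rot: [0.047, -0.705, 0.047, 0.706]
contact_force: [0.4, 0.7, -1.0]
width: 0.0492
```

>>> apply_moves(rows=[{"offset":[0,0,-7],"twist":[0,0,0],"grip":0.4},{"offset":[0,0,-6],"twist":[0,0,0],"grip":0.4},{"offset":[0,0,-3],"twist":[0,0,0],"grip":0.4},{"offset":[0,0,0],"twist":[0,0,0],"grip":0.4},{"offset":[0,0,0],"twist":[0,0,0],"grip":0.4}])

```text
clock: 8.15
ee_pos: [0.4669, 0.2113, 0.0276]
eef_rot: [0.047, -0.706, 0.047, 0.706]
contact_force: [0.5, 0.5, -1.3]
width: 0.0495
```

>>> apply_moves(rows=[{"offset":[0,0,-1],"twist":[0,0,0],"grip":0.4},{"offset":[0,0,0],"twist":[0,0,0],"grip":0.4},{"offset":[0,0,0],"twist":[0,0,0],"grip":0.65},{"offset":[0,0,0],"twist":[0,0,0],"grip":0.75},{"offset":[0,0,0],"twist":[0,0,0],"grip":0.8},{"offset":[0,0,20],"twist":[0,0,0],"grip":0.8},{"offset":[0,0,50],"twist":[0,0,0],"grip":0.8},{"offset":[0,0,60],"twist":[0,0,0],"grip":1},{"offset":[0,0,0],"twist":[0,0,0],"grip":1},{"offset":[0,0,0],"twist":[0,0,0],"grip":1}])

```text
clock: 9.4
ee_pos: [0.4668, 0.211, 0.1563]
eef_rot: [-0.047, 0.706, -0.047, -0.706]
contact_force: [-0.7, -0.4, -1.7]
width: 0.0854
```

```bash
python3 - <<'E'
from fit import *
q,_,b=look("w4",[("ring",(.42,.52,.16,.26),(8,24),.032,.042),("handle",(.5,.58,.15,.26),(0,5),.125,.14),("blue",(.43,.52,-.04,.04),(95,125),.007,.02)])
ann(q,14,25,(468,212))
if len(b)>9: ann(b,0,25,(475,2))
z=np.load("wrist.npz");P=z["P"];h=cv2.cvtColor(z["im"],cv2.COLOR_RGB2HSV)
m=(P[...,2]>.003)&(P[...,2]<.010)&(h[...,1]<90)&(P[...,0]>.42)&(P[...,0]<.58)&(P[...,1]>.15)&(P[...,1]<.27)
r=cv2.minAreaRect((P[m][:,:2]*1000).astype(np.float32));print("plate",np.round(r[0],1),np.round(r[1],1),r[2])
E
```

```text
tcp [466.8 211.  156.3] [-0.0469  0.7056 -0.0471 -0.7055] [-0.67 -0.36 -1.65] 0.0854489540055587
wrist ring 1807 rect [467.2 211.9] [48.7 49.2] 57.9 circ 466.8 212.3 25.2 z [35.2 36.3 37.3]
wrist handle 1042 rect [533.  203.2] [11.9 23.4] 82.5 circ 533.0 203.3 12.8 z [129.6 130.4 131.3]
wrist blue 2540 rect [ 4.734e+02 -1.000e-01] [49.3 48.3] 73.7 circ 473.7 -0.1 25.2 z [11.4 12.6 13.6]
  annulus centre [467.31 211.94] spread [0.29 0.29] -0.288 1807
  annulus centre [4.7358e+02 3.7000e-01] spread [0.53 0.49] -0.299 2540
plate [491.4 208.5] [ 56.1 109.9] 82.5971908569336
```

>>> apply_moves(rows=[{"offset":[1,-30,0],"twist":[0,0,0],"grip":1},{"offset":[1,-30,0],"twist":[0,0,0],"grip":1},{"offset":[1,-30,0],"twist":[0,0,0],"grip":1},{"offset":[1,-30,0],"twist":[0,0,0],"grip":1},{"offset":[1,-30,0],"twist":[0,0,0],"grip":1},{"offset":[1,-30,0],"twist":[0,0,0],"grip":1},{"offset":[1,-31,0],"twist":[0,0,0],"grip":1},{"offset":[0,0,0],"twist":[0,0,0],"grip":1},{"offset":[0,0,0],"twist":[0,0,0],"grip":1}])

```text
clock: 10.58
ee_pos: [0.4734, 0.0008, 0.1555]
eef_rot: [0.047, -0.705, 0.047, 0.706]
contact_force: [0.1, -0.4, -0.2]
width: 0.0873
```

```bash
python3 - <<'E'
from fit import *
b,=look("w5",[("blue",(.43,.52,-.04,.04),(95,125),.010,.02)])
ann(b,0,25,(474,0))
E
```

```text
tcp [473.4   0.8 155.5] [ 0.0469 -0.7049  0.0467  0.7062] [ 0.13 -0.43 -0.15] 0.08726921965619582
wrist blue 2204 rect [473.9  -0.7] [47.5 48.8] 83.4 circ 473.7 -0.7 24.7 z [11.5 12.5 13.4]
  annulus centre [473.92  -0.73] spread [0.62 0.69] -0.3 2204
```

>>> apply_moves(rows=[{"offset":[0.3,-1,-35],"twist":[0,0,0],"grip":1},{"offset":[0,0,-40],"twist":[0,0,0],"grip":1},{"offset":[0,0,-40],"twist":[0,0,0],"grip":1},{"offset":[0,0,-24],"twist":[0,0,0],"grip":1},{"offset":[0,0,-10],"twist":[0,0,0],"grip":1},{"offset":[0,0,-4],"twist":[0,0,0],"grip":1},{"offset":[0,0,0],"twist":[0,0,0],"grip":1},{"offset":[0,0,0],"twist":[0,0,0],"grip":0.4},{"offset":[0,0,0],"twist":[0,0,0],"grip":0.4},{"offset":[0,0,0],"twist":[0,0,0],"grip":0.4},{"offset":[0,0,0],"twist":[0,0,0],"grip":0.4},{"offset":[0,0,0],"twist":[0,0,0],"grip":0.4}])

```text
clock: 12.12
ee_pos: [0.4743, -0.0008, 0.0036]
eef_rot: [-0.047, 0.706, -0.047, -0.706]
contact_force: [-0.5, 0.8, 0.1]
width: 0.0493
```

>>> apply_moves(rows=[{"offset":[0,0,10],"twist":[0,0,0],"grip":0.4},{"offset":[0,0,35],"twist":[0,0,0],"grip":0.4},{"offset":[0,0,40],"twist":[0,0,0],"grip":0.4},{"offset":[0,0,40],"twist":[0,0,0],"grip":0.4},{"offset":[0,0,25],"twist":[0,0,0],"grip":0.4},{"offset":[-1,30,0],"twist":[0,0,0],"grip":0.4},{"offset":[-1,30,0],"twist":[0,0,0],"grip":0.4},{"offset":[-1,30,0],"twist":[0,0,0],"grip":0.4},{"offset":[-1,30,0],"twist":[0,0,0],"grip":0.4},{"offset":[-1,30,0],"twist":[0,0,0],"grip":0.4},{"offset":[-1,30,0],"twist":[0,0,0],"grip":0.4},{"offset":[-1,31,0],"twist":[0,0,0],"grip":0.4},{"offset":[0,0,0],"twist":[0,0,0],"grip":0.4},{"offset":[0,0,-35],"twist":[0,0,0],"grip":0.4},{"offset":[0,0,-35],"twist":[0,0,0],"grip":0.4},{"offset":[0,0,-15],"twist":[0,0,0],"grip":0.4},{"offset":[0,0,0],"twist":[0,0,0],"grip":0.4},{"offset":[0,0,0],"twist":[0,0,0],"grip":0.4}])

```text
clock: 14.38
ee_pos: [0.4682, 0.2105, 0.0699]
eef_rot: [-0.047, 0.706, -0.047, -0.705]
contact_force: [-0.5, 0.8, -0.7]
width: 0.0493
```

```bash
python3 - <<'E'
from fit import *
b,_,r=look("w6",[("blue",(.42,.52,.16,.26),(95,125),.06,.09),("handle",(.5,.58,.15,.26),(0,5),.125,.14),("ring",(.42,.52,.16,.26),(8,24),.032,.042)])
t=np.median(b[:,2]);ann(b[b[:,2]>t-.0015],0,25,(467,212));print(t)
z=np.load("wrist.npz");P=z["P"];h=cv2.cvtColor(z["im"],cv2.COLOR_RGB2HSV)
m=(P[...,2]>.003)&(P[...,2]<.010)&(h[...,1]<90)&(P[...,0]>.42)&(P[...,0]<.58)&(P[...,1]>.15)&(P[...,1]<.27)
q=cv2.minAreaRect((P[m][:,:2]*1000).astype(np.float32));print("plate",np.round(q[0],1),np.round(q[1],1),q[2])
E
```

```text
tcp [468.2 210.5  69.9] [-0.0473  0.7061 -0.0467 -0.705 ] [-0.53  0.8  -0.72] 0.04930914091083624
wrist blue 5043 rect [472.5 207.2] [51.8 54.9] 28.3 circ 475.4 209.8 32.8 z [77.6 78.7 79.5]
wrist handle 3416 rect [533.  203.3] [12. 24.] 82.1 circ 533.0 203.0 13.1 z [129.7 130.5 131.3]
wrist ring 1065 rect [481.6 209.7] [47.1 20.2] 82.3 circ 471.6 211.1 23.6 z [34.9 36.3 37.1]
  annulus centre [468.1  211.22] spread [0.58 0.65] -0.298 4708
0.07866207151159851
plate [503.2 207.1] [56.1 85.7] 82.4358139038086
```

>>> apply_moves(rows=[{"offset":[-0.7,0.6,-9],"twist":[0,0,0],"grip":0.4},{"offset":[0,0,-8],"twist":[0,0,0],"grip":0.4},{"offset":[0,0,-6],"twist":[0,0,0],"grip":0.4},{"offset":[0,0,-4],"twist":[0,0,0],"grip":0.4},{"offset":[0,0,-1.5],"twist":[0,0,0],"grip":0.4},{"offset":[0,0,0],"twist":[0,0,0],"grip":0.4}])

```text
clock: 15.18
ee_pos: [0.4668, 0.211, 0.0401]
eef_rot: [-0.047, 0.706, -0.047, -0.705]
contact_force: [1.7, 0.9, -1.1]
width: 0.0495
```

>>> apply_moves(rows=[{"offset":[0,0,-0.5],"twist":[0,0,0],"grip":0.4},{"offset":[0,0,0],"twist":[0,0,0],"grip":0.65},{"offset":[0,0,0],"twist":[0,0,0],"grip":0.75},{"offset":[0,0,0],"twist":[0,0,0],"grip":0.8},{"offset":[0,0,20],"twist":[0,0,0],"grip":0.8},{"offset":[0,0,40],"twist":[0,0,0],"grip":0.8},{"offset":[0,0,60],"twist":[0,0,0],"grip":0.8},{"offset":[0,0,0],"twist":[0,0,0],"grip":0.8},{"offset":[0,0,0],"twist":[0,0,0],"grip":0.8}])

```text
clock: 16.3
ee_pos: [0.4664, 0.2106, 0.1592]
eef_rot: [0.047, -0.706, 0.047, 0.706]
contact_force: [0.2, -0.0, -1.0]
width: 0.0694
```

```bash
python3 - <<'E'
from fit import *
b,_=look("w7",[("blue",(.42,.52,.16,.26),(95,125),.042,.056),("handle",(.5,.58,.15,.26),(0,5),.125,.14)])
ann(b,0,25,(467,212));print(np.round(np.linalg.lstsq(np.c_[b[:,:2]-b[:,:2].mean(0),np.ones(len(b))],b[:,2],rcond=None)[0],3))
z=np.load("wrist.npz");P=z["P"];h=cv2.cvtColor(z["im"],cv2.COLOR_RGB2HSV)
m=(P[...,2]>.003)&(P[...,2]<.010)&(h[...,1]<90)&(P[...,0]>.42)&(P[...,0]<.58)&(P[...,1]>.15)&(P[...,1]<.27)
q=cv2.minAreaRect((P[m][:,:2]*1000).astype(np.float32));print("plate",np.round(q[0],1),np.round(q[1],1),q[2])
save(cv2.resize(z["im"][70:300,220:420],None,fx=2.5,fy=2.5,interpolation=2),"c7.png")
E
```

```text
tcp [466.4 210.6 159.2] [ 0.0469 -0.7055  0.0471  0.7056] [ 0.23 -0.01 -1.04] 0.06939994002825495
wrist blue 2712 rect [466.9 211.6] [47.8 48.6] 80.7 circ 466.4 212.1 25.0 z [47.6 48.5 49.3]
wrist handle 993 rect [532.8 203.2] [11.9 23.2] 82.7 circ 532.7 203.3 12.8 z [129.6 130.5 131.3]
  annulus centre [466.78 211.81] spread [0.59 0.62] -0.299 2712
[-0.004 -0.001  0.048]
plate [491.6 208.5] [ 56.  108.8] 82.50148010253906
```

View pics/c7.png

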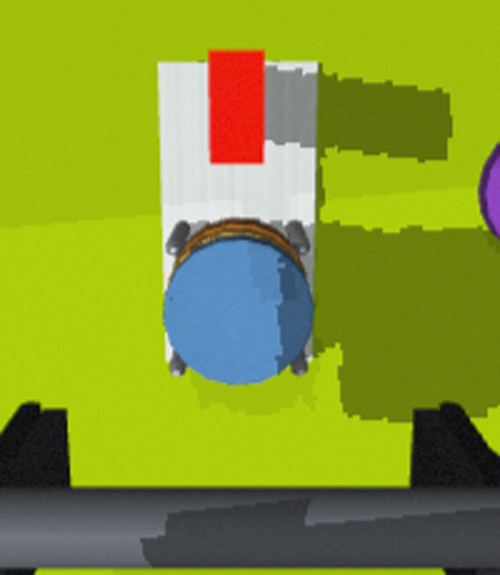

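Crop: the blue disc sits flat on the ring inside the four pins, centred about (238,310). Its top is at 48.5 mm and tilt is negligible. Moving over to the handle.

>>> apply_moves(grip_force=55, rows=[{"offset":[22,-2.5,0],"twist":[0,0,0],"grip":0.8},{"offset":[22,-2.5,0],"twist":[0,0,0],"grip":0.8},{"offset":[22.5,-2.6,0],"twist":[0,0,0],"grip":0.8},{"offset":[0,0,0],"twist":[0,0,0],"grip":0.8},{"offset":[0,0,-30],"twist":[0,0,0],"grip":0.8},{"offset":[0,0,-25],"twist":[0,0,0],"grip":0.8},{"offset":[0,0,-14],"twist":[0,0,0],"grip":0.8},{"offset":[0,0,0],"twist":[0,0,0],"grip":0.5},{"offset":[0,0,0],"twist":[0,0,0],"grip":0.3}])

```text
clock: 17.48
ee_pos: [0.5334, 0.2036, 0.0914]
eef_rot: [-0.047, 0.706, -0.047, -0.705]
contact_force: [0.1, -0.2, 0.5]
width: 0.0563
```

>>> apply_moves(rows=[{"offset":[0,0,0],"twist":[0,0,0],"grip":0.22},{"offset":[0,-0.5,0],"twist":[0,0,0],"grip":0.18},{"offset":[0,0,0],"twist":[0,0,0],"grip":0.14},{"offset":[0,0,0],"twist":[0,0,0],"grip":0.1},{"offset":[0,0,0],"twist":[0,0,0],"grip":0.05},{"offset":[0,0,0],"twist":[0,0,0],"grip":0},{"offset":[0,0,0],"twist":[0,0,0],"grip":0},{"offset":[0,0,0],"twist":[0,0,0],"grip":0},{"offset":[0,0,0],"twist":[0,0,0],"grip":0}])

```text
clock: 18.6
ee_pos: [0.5331, 0.2026, 0.0906]
eef_rot: [-0.047, 0.706, -0.047, -0.706]
contact_force: [-0.2, -1.7, 0.6]
width: 0.012
```

>>> apply_moves(rows=[{"offset":[0,0,3],"twist":[0,0,0],"grip":0},{"offset":[0,0,6],"twist":[0,0,0],"grip":0},{"offset":[0,0,10],"twist":[0,0,0],"grip":0},{"offset":[0,0,15],"twist":[0,0,0],"grip":0},{"offset":[0,0,20],"twist":[0,0,0],"grip":0},{"offset":[0,0,20],"twist":[0,0,0],"grip":0},{"offset":[0,0,20],"twist":[0,0,0],"grip":0},{"offset":[0,0,20],"twist":[0,0,0],"grip":0},{"offset":[0,0,20],"twist":[0,0,0],"grip":0},{"offset":[0,0,20],"twist":[0,0,0],"grip":0},{"offset":[0,0,20],"twist":[0,0,0],"grip":0},{"offset":[0,0,15],"twist":[0,0,0],"grip":0},{"offset":[0,0,6],"twist":[0,0,0],"grip":0},{"offset":[0,0,0],"twist":[0,0,0],"grip":0},{"offset":[0,0,0],"twist":[0,0,0],"grip":0}])

```text
clock: 20.48
ee_pos: [0.5328, 0.2026, 0.2847]
eef_rot: [0.047, -0.705, 0.047, 0.706]
contact_force: [0.0, -0.1, -5.2]
width: 0.0116
```

```bash
cat > lev.py <<'E'
from fit import *
def lev(tcp,zoff=.0906):
    # carrier base height expected
    b0=tcp[2]-zoff
    for n in("scene","side","wrist"):
        im,d,P=cloud(n);np.savez(n,im=im,d=d,P=P);h=cv2.cvtColor(im,cv2.COLOR_RGB2HSV)
        near=(np.hypot(P[...,0]-tcp[0],P[...,1]-tcp[1])<.12)&(d>0)
        for nm,m in(("cap",(h[...,0]>95)&(h[...,0]<125)&(h[...,1]>100)&(abs(P[...,2]-b0-.048)<.012)),("plate",(h[...,1]<60)&(h[...,2]>110)&(abs(P[...,2]-b0-.006)<.010))):
            q=P[m&near]
            if len(q)<30: print(n,nm,len(q));continue
            for _ in range(3):
                A=np.c_[q[:,:2]-q[:,:2].mean(0),np.ones(len(q))];s=np.linalg.lstsq(A,q[:,2],rcond=None)[0];r=q[:,2]-A@s;q=q[abs(r)<.003]
            rr=cv2.minAreaRect((q[:,:2]*1000).astype(np.float32))
            print(n,nm,len(q),"slopes",np.round(s[:2],3),"z-b0 mm",round((s[2]-b0)*1e3,1),"rect",np.round(rr[0],1),np.round(rr[1],1),round(rr[2],2))
E
python3 - <<'E'
from lev import *
o=get_obs();print(o["ee_pos"],o["contact_force"],o["moment"],o["width"]);lev(o["ee_pos"])
a=np.load("side.npz")["im"];P=np.load("side.npz")["P"]
save(np.hstack([a[130:330,230:430],np.load("scene.npz")["im"][100:300,320:520]]).repeat(2,0).repeat(2,1)[:600],"c8.png")
E
```

```text
[0.5327843  0.20255675 0.28471669] [ 0.03864539 -0.05916587 -5.17733361] [ 0.02701394 -0.14963792  0.00296703] 0.011610790717797843
scene cap 154 slopes [ 0.011 -0.007] z-b0 mm 48.1 rect [467.6 214. ] [43.1 38.4] 84.8
scene plate 345 slopes [0.006 0.001] z-b0 mm 5.9 rect [493.2 209.3] [ 57.3 111.5] 82.62
side cap 332 slopes [-0.002  0.006] z-b0 mm 47.7 rect [465.  213.2] [45.7 48.7] 3.0
side plate 507 slopes [0.004 0.011] z-b0 mm 5.8 rect [492. 210.] [ 59.6 109.8] 82.55
wrist cap 307 slopes [ 0.069 -0.006] z-b0 mm 48.6 rect [461.5 213. ] [20.   9.4] 81.06
wrist plate 2618 slopes [ 0.    -0.003] z-b0 mm 6.6 rect [521.1 204.8] [55.8 50.7] 82.49
```

View pics/c8.png

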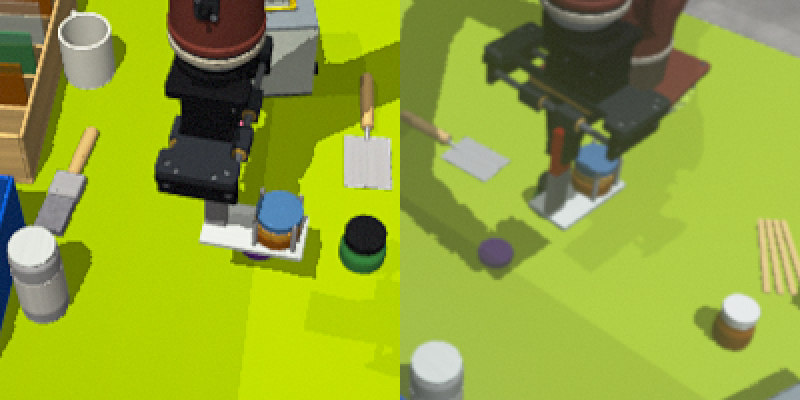

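Crop: the carrier hangs level (slopes under 0.01) with the stack intact. Now I'll carry it towards the cabinet and turn to its heading, stopping short in x so the wrist camera can see the hatch.

>>> apply_moves(rows=[{"offset":[-3,-12,2],"twist":[0,0,0.008],"grip":0},{"offset":[-5,-22,2],"twist":[0,0,0.016],"grip":0},{"offset":[-5,-27,2],"twist":[0,0,0.018],"grip":0},{"offset":[-5,-27,0],"twist":[0,0,0.018],"grip":0},{"offset":[-5,-27,0],"twist":[0,0,0.018],"grip":0},{"offset":[-5,-27,0],"twist":[0,0,0.018],"grip":0},{"offset":[-5,-27,0],"twist":[0,0,0.018],"grip":0},{"offset":[-5,-27,0],"twist":[0,0,0.018],"grip":0},{"offset":[-5,-27,0],"twist":[0,0,0.018],"grip":0},{"offset":[-5,-27,0],"twist":[0,0,0.018],"grip":0},{"offset":[-5,-27,0],"twist":[0,0,0.018],"grip":0},{"offset":[-5,-27,0],"twist":[0,0,0.018],"grip":0},{"offset":[-5,-27,0],"twist":[0,0,0.018],"grip":0},{"offset":[-5,-27,0],"twist":[0,0,0.018],"grip":0},{"offset":[-5,-27,0],"twist":[0,0,0.018],"grip":0},{"offset":[-5,-27,0],"twist":[0,0,0.018],"grip":0},{"offset":[-5,-22,0],"twist":[0,0,0.012],"grip":0},{"offset":[-3,-12,0],"twist":[0,0,0.008],"grip":0},{"offset":[0,0,0],"twist":[0,0,0],"grip":0},{"offset":[0,0,0],"twist":[0,0,0],"grip":0}])

```text
clock: 23.12
ee_pos: [0.4474, -0.2422, 0.2916]
eef_rot: [0.058, 0.705, 0.058, -0.705]
contact_force: [0.1, 0.5, -5.2]
width: 0.0112
```

```bash
python3 - <<'E'
from lev import *
from scipy.spatial.transform import Rotation as R
q,=look("w9",[("hatch",(.4,.65,-.32,-.14),(20,32),.141,.16)])
w,x,y,z=get_obs()["eef_rot"];M=R.from_quat([x,y,z,w]).as_matrix();print(np.round(M,4),"yaw",np.arctan2(M[0,1],-M[1,1]))
P=np.load("wrist.npz")["P"];h=cv2.cvtColor(np.load("wrist.npz")["im"],cv2.COLOR_RGB2HSV)
m=(abs(P[...,2]-.14)<.004)&(h[...,1]<80)&(P[...,0]>.4)&(P[...,0]<.65)&(P[...,1]>-.32)&(P[...,1]<-.12)
r=cv2.minAreaRect((P[m][:,:2]*1000).astype(np.float32));print("lid",m.sum(),np.round(r[0],1),np.round(r[1],1),r[2],np.median(P[m][:,2]))
E
```

```text
tcp [ 447.4 -242.2  291.6] [ 0.0578  0.7048  0.0582 -0.7046] [ 0.09  0.53 -5.24] 0.011192438696783663
wrist hatch 4036 rect [ 522.4 -225.6] [128.2  74.4] 9.0 circ 522.9 -225.0 70.9 z [142.4 147.3 149.4]
[[ 2.000e-04  1.638e-01 -9.865e-01]
 [ 4.000e-04 -9.865e-01 -1.638e-01]
 [-1.000e+00 -4.000e-04 -2.000e-04]] yaw 0.16453831014999226
lid 15130 [ 517.1 -226.5] [167.1 130.4] 8.956826210021973 0.14041955365709152
```

View pics/w9.png

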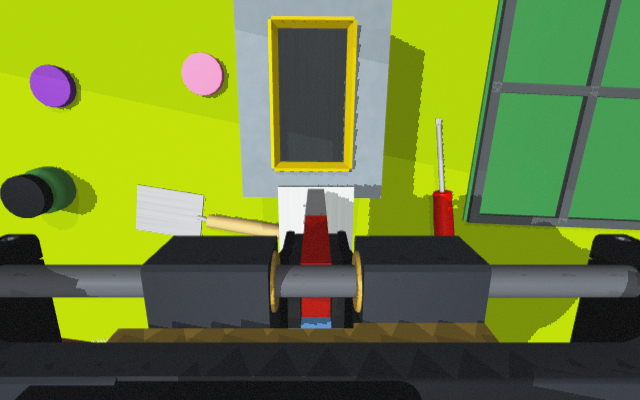

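```bash
python3 - <<'E'
from lev import *
z=np.load("wrist.npz");P=z["P"];h=cv2.cvtColor(z["im"],cv2.COLOR_RGB2HSV)
t=np.array([.4474,-.2422,.2916]);a=.1566
ex=np.array([np.cos(a),np.sin(a)]);ey=np.array([-ex[1],ex[0]])
U=((P[...,:2]-t[:2])@ex)*1e3;V=((P[...,:2]-t[:2])@ey)*1e3;Z=P[...,2]*1e3
yel=(h[...,0]>=20)&(h[...,0]<=32)&(h[...,1]>100)&(Z>141)&(Z<153)
for lo,hi in((147.5,152),(146,152),(141,143.5)):
    m=yel&(Z>lo)&(Z<hi);u,v=U[m],V[m]
    f=lambda s:np.percentile(s,[.3,99.7]).round(1)
    print("lip",lo,m.sum(),f(u),f(u).mean(),f(v),f(v).mean(), "inner u",u[(abs(v-np.median(v))<20)&(u<90)].max() if m.any() else 0)
    # inner edges
    cu,cv=f(u).mean(),f(v).mean();s=abs(v-cv)<20;k=abs(u-cu)<40
    print("  inner u",u[s&(u<cu)].max().round(1),u[s&(u>cu)].min().round(1),"inner v",v[k&(v<cv)].max().round(1),v[k&(v>cv)].min().round(1))
m=(h[...,1]<60)&(abs(Z-207)<5)&(abs(V)<45)&(U>-20)&(U<40)
print("plate",m.sum(),np.percentile(U[m],[.5,99.5]).round(1),np.percentile(V[m],[.5,99.5]).round(1),np.median(Z[m]).round(1))
r=cv2.minAreaRect(np.c_[U[m],V[m]].astype(np.float32));print(r)
# dark hatch interior: floor/inside pixels below lid inside opening
m=(Z<130)&(U>20)&(U<140)&(abs(V-5)<28)
print("floor",np.percentile(U[m],[.5,99.5]).round(1),np.percentile(V[m],[.5,99.5]).round(1))
E
```

```text
lip 147.5 1914 [ 14.6 140.4] 77.5 [-31.4  40.8] 4.699999999999999 inner u 19.2101992820972
  inner u 19.2 136.1 inner v -27.3 36.7
lip 146 2507 [ 14.6 140.5] 77.55 [-31.5  40.9] 4.699999999999999 inner u 19.2101992820972
  inner u 19.2 135.5 inner v -25.9 35.7
lip 141 756 [ 12.7 135.7] 74.19999999999999 [-32.4  41.8] 4.699999999999999 inner u 21.259052254566974
  inner u 21.3 133.4 inner v -24.3 33.6
plate 2501 [-19.7  13.8] [-26.8  28.6] 207.6
((-3.02392578125, 0.9930858612060547), (34.017513275146484, 55.7828369140625), 0.13723906874656677)
floor [ 20.6 139.6] [-22.7  32.8]
```

Wrist view: the yellow lip is at (313,93), with the plate's end visible below it. The relative fit gives a needed move of (116.7, 22.1) mm and a turn of -0.004.

>>> apply_moves(rows=[{"offset":[8,1.5,0],"twist":[0,0,-0.004],"grip":0},{"offset":[15,2.8,0],"twist":[0,0,0],"grip":0},{"offset":[20,3.8,0],"twist":[0,0,0],"grip":0},{"offset":[20,3.8,0],"twist":[0,0,0],"grip":0},{"offset":[20,3.8,0],"twist":[0,0,0],"grip":0},{"offset":[18,3.4,0],"twist":[0,0,0],"grip":0},{"offset":[11,2,0],"twist":[0,0,0],"grip":0},{"offset":[4.7,1,0],"twist":[0,0,0],"grip":0},{"offset":[0,0,-10],"twist":[0,0,0],"grip":0},{"offset":[0,0,-15],"twist":[0,0,0],"grip":0},{"offset":[0,0,-10],"twist":[0,0,0],"grip":0},{"offset":[0,0,0],"twist":[0,0,0],"grip":0},{"offset":[0,0,0],"twist":[0,0,0],"grip":0}])

```text
clock: 24.8
ee_pos: [0.5639, -0.2212, 0.2569]
eef_rot: [0.056, 0.705, 0.056, -0.705]
contact_force: [-0.8, -1.2, -4.2]
width: 0.0119
```

```bash
cat > rel.py <<'E'
from lev import *
o=get_obs();t=np.array(o["ee_pos"]);print(t.round(4),np.round(o["contact_force"],2))
im,d,P=cloud("wrist");h=cv2.cvtColor(im,cv2.COLOR_RGB2HSV);save(im,"wrel.png")
a=.1566;ex=np.array([np.cos(a),np.sin(a)]);ey=np.array([-ex[1],ex[0]])
U=((P[...,:2]-t[:2])@ex)*1e3;V=((P[...,:2]-t[:2])@ey)*1e3;Z=P[...,2]*1e3
f=lambda s:np.percentile(s,[.3,99.7]).round(1)
m=(h[...,0]>=20)&(h[...,0]<=32)&(h[...,1]>100)&(Z>147)&(Z<153)&(abs(V)<50)&(abs(U)<60)
print("lip",m.sum(),f(U[m]),f(V[m]),f(V[m]).mean())
for lo,hi in((-60,-10),(-10,25)):
    k=m&(U>lo)&(U<hi)
    if k.sum()>50: print("  lip part",lo,f(U[k]),f(V[k]),f(V[k]).mean())
b=t[2]*1e3-90.6+6
m=(h[...,1]<60)&(abs(Z-b)<4)&(abs(V)<35)&(U>-70)&(U<20)
print("plate",m.sum(),f(U[m]),f(V[m]),f(V[m]).mean());print(cv2.minAreaRect(np.c_[U[m],V[m]].astype(np.float32)))
E
python3 rel.py
```

```text
[ 0.5639 -0.2212  0.2569] [-0.83 -1.19 -4.22]
lip 1029 [-46.9  22.3] [-33.9  38.4] 2.25
  lip part -60 [-47.9 -10. ] [-33.8  38.3] 2.25
  lip part -10 [-9.5 22.4] [-33.9  38.4] 2.25
plate 2713 [-34.5  13.7] [-26.9  28.7] 0.9000000000000004
((-11.520931243896484, 0.8544235229492188), (50.62668991088867, 55.89509201049805), 0.21455109119415283)
```

>>> apply_moves(rows=[{"offset":[0.4,1.4,0],"twist":[0,0,-0.004],"grip":0},{"offset":[0,0,-6],"twist":[0,0,0],"grip":0},{"offset":[0,0,-6],"twist":[0,0,0],"grip":0},{"offset":[0,0,0],"twist":[0,0,0],"grip":0},{"offset":[0,0,0],"twist":[0,0,0],"grip":0}])

```text
clock: 25.48
ee_pos: [0.5642, -0.2198, 0.2445]
eef_rot: [-0.055, -0.705, -0.055, 0.705]
contact_force: [-0.0, 1.2, -4.7]
width: 0.0121
```

```bash
python3 rel.py
```

```text
[ 0.5642 -0.2198  0.2445] [-0.    1.17 -4.66]
lip 987 [-28.4  21.6] [-35.3  37. ] 0.8500000000000014
  lip part -60 [-28.5 -10.1] [-35.3  37. ] 0.8500000000000014
  lip part -10 [-9.6 21.6] [-35.3  36.9] 0.8000000000000007
plate 2728 [-34.8  13.7] [-26.9  28.8] 0.9500000000000011
((-11.573187828063965, 0.9401493072509766), (56.03484344482422, 50.69904708862305), 89.83783721923828)
```

Plate and hatch now agree within 0.1 mm both ways. Lowering in stages with force checks.

>>> apply_moves(rows=[{"offset":[0,0,-4],"twist":[0,0,0],"grip":0},{"offset":[0,0,-4],"twist":[0,0,0],"grip":0},{"offset":[0,0,-3],"twist":[0,0,0],"grip":0},{"offset":[0,0,-3],"twist":[0,0,0],"grip":0},{"offset":[0,0,-3],"twist":[0,0,0],"grip":0},{"offset":[0,0,0],"twist":[0,0,0],"grip":0}])

```text
clock: 26.28
ee_pos: [0.564, -0.2197, 0.2272]
eef_rot: [-0.055, -0.705, -0.055, 0.705]
contact_force: [1.0, -0.2, -4.5]
width: 0.0116
```

>>> apply_moves(rows=[{"offset":[0,0,-3],"twist":[0,0,0],"grip":0},{"offset":[0,0,-3],"twist":[0,0,0],"grip":0},{"offset":[0,0,-3],"twist":[0,0,0],"grip":0},{"offset":[0,0,-3],"twist":[0,0,0],"grip":0},{"offset":[0,0,0],"twist":[0,0,0],"grip":0}])

```text
clock: 26.9
ee_pos: [0.564, -0.2197, 0.2152]
eef_rot: [-0.055, -0.705, -0.055, 0.705]
contact_force: [-0.8, -0.5, -5.0]
width: 0.0115
```

>>> apply_moves(rows=[{"offset":[0,0,-7],"twist":[0,0,0],"grip":0},{"offset":[0,0,-8],"twist":[0,0,0],"grip":0},{"offset":[0,0,-8],"twist":[0,0,0],"grip":0},{"offset":[0,0,-8],"twist":[0,0,0],"grip":0},{"offset":[0,0,-8],"twist":[0,0,0],"grip":0},{"offset":[0,0,-8],"twist":[0,0,0],"grip":0},{"offset":[0,0,-7],"twist":[0,0,0],"grip":0},{"offset":[0,0,-3],"twist":[0,0,0],"grip":0},{"offset":[0,0,0],"twist":[0,0,0],"grip":0},{"offset":[0,0,0],"twist":[0,0,0],"grip":0},{"offset":[0,0,0],"twist":[0,0,0],"grip":0}])

```text
clock: 28.28
ee_pos: [0.5644, -0.2198, 0.1589]
eef_rot: [0.055, 0.705, 0.055, -0.705]
contact_force: [0.7, 0.8, -5.2]
width: 0.0116
```

```bash
python3 - <<'E'
from lev import *
o=get_obs();print(np.round(o["ee_pos"],4),np.round(o["contact_force"],2),np.round(o["moment"],3),o["width"],o["clock"]);lev(o["ee_pos"])
save(np.hstack([np.load("wrist.npz")["im"][:300,200:440],np.load("side.npz")["im"][80:230,290:410].repeat(2,0).repeat(2,1)]).repeat(1,0),"fin.png")
E
```

```text
[ 0.5644 -0.2198  0.1589] [ 0.67  0.83 -5.2 ] [ 0.082 -0.111  0.005] 0.011642574997154516 28.275
scene cap 20
scene plate 73 slopes [0.011 0.016] z-b0 mm 6.2 rect [ 540.5 -220.1] [150.8 131. ] 8.58
side cap 47 slopes [-0.018  0.176] z-b0 mm 46.8 rect [ 501.4 -244.7] [41.5 21.5] 12.8
side plate 70 slopes [-0.018  0.034] z-b0 mm 5.3 rect [ 502.4 -191.2] [195.8  94.6] 49.25
wrist cap 299 slopes [0.036 0.006] z-b0 mm 48.3 rect [ 493.1 -229.9] [ 8.4 20.1] 10.7
wrist plate 1137 slopes [0.007 0.006] z-b0 mm 6.4 rect [ 569.7 -217.6] [ 85.9 124.5] 8.87
```

View pics/fin.png

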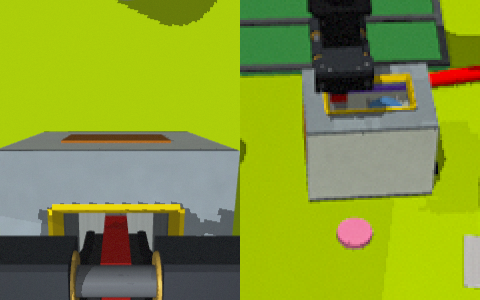

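The carrier hangs inside the hatch with its underside about 72 mm below the lid top. The cap is still at its stack height, and the force is just the weight.

```bash
python3 -c "
from cell import *
print(hand_in())"
```

```text
the job is handed in; nothing more can be done
None
```

The job is done and handed in at about 28 s on the robot clock; no verdict was reported. I laid the ring and then the blue disc in the pocket, lifted the carrier by its handle, and lowered it through the hatch. It was still gripped at hand-in with a 55 N setting.

What the last checks showed:
- **Stack:** after placing, ring and disc were within about 1 mm of the pocket centre, at 36.3 and 48.5 mm top height (nominal 36 and 48), with the disc flat. Inside the cabinet the disc still read 48.3 mm, from a small visible patch.
- **Carrier:** it hung level after the lift, with slopes of about 0.01 or less. Just before entering, plate and hatch agreed within 0.1 mm and the heading within about 0.003 rad. The underside ended about 72 mm below the lid top, by arm position and grip height.
- **Forces:** the vertical reading of about -5.2 N is about the same as in free air. Side forces stayed under about 1.2 N on the way down.

Two disagreements:
- The fixed cameras read 1–3 mm away from the wrist camera in places, so I aligned with relative wrist-camera measurements.
- Inside the cabinet the fixed cameras saw too little of the disc and plate for a useful level check. Whether it is upright there rests on the tool pose and the small slopes the wrist camera saw on the plate.

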